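# Refit the lever on a keyed valve spindle and shut the valve

## Robot

A 6-joint arm with a two-finger parallel gripper is mounted at the origin on a cart in front of the work surface, level with it; the furniture and walls round the work are solid. World frame = base frame: x ahead of the robot, y to its left, z up, the work surface at z = 0. Lengths are in mm, angles in rad, forces in N, time in s.
With the tool pointing down it reaches from about 300 to 775 mm from the base axis. Payload 14.6 kg.
Tool frame: the origin (TCP) lies midway between the tips of the shut fingers; the grasp point (between the pads) lies 19 mm behind it; z points along the fingers, y is the line along which they close (so a half turn about z gives the same grasp; the last joint's range is limited). The gripper opens to 94 mm and grips with 3 to 60 N. Pads are 16 mm wide; open, the fingers measure 119 mm over their backs; the gripper's body (75 mm by 177 mm) begins 78 mm behind the grasp point.
Start: joints at [-1.347, 0.3, 1.521, -0, 1.321, -0.067], TCP at [157.688, -526.9, 205.446] pointing down, gripper open.
Joint ranges: [-3.03, 3.03], [-0.79, 2.21], [0.23, 2.52], [-1.04, 4.18], [0, 3.07], [-2.55, 2.55]. Speed limits (rad/s): [2.22, 2.22, 2.57, 3.14, 3.14, 3.14].

## Interface

Orientations are given as [roll, pitch, yaw] about the fixed x, y, z axes, in that order (R = Rz(yaw) Ry(pitch) Rx(roll)).
In Python, from cell import manip gives the robot as it stands.
- The arm moves only by the shell command python3 -m creep 'ROWS' [OPENING] [FORCE]. ROWS is text: rows parted by semicolons, each of 6 numbers parted by spaces: the shift along the tool's x, y, z normalised to -1 to 1, where 1 is 4 cm, then the turn, a rotation vector about the tool's x, y, z normalised to -1 to 1, where 1 is pi rad. In form: dx dy dz ax ay az; .... A call has 1 to 20 rows; each row shifts and turns the commanded pose from where the row before left it, along the tool's axes as they then stand; what a row does not reach is not made up. A row lasts 1/8 s, in which the tool goes at most 62.5 mm and 10.7 degrees, less where a joint would pass 70% of its speed; a pose out of reach is approached as far as the arm can. A call with a number of a shift or a turn outside -1 to 1 is refused whole. A call with a gripper value outside its range is refused whole. OPENING is the closure, from 0 (fully open) to 1 (shut), set as the call begins (- or left out, the last holds). The fingers move at their own pace and stop on an object; FORCE is the grip in N (left out, the last holds). Time passes only in rows, so rows that do not move let the fingers close. It gives the time, the measured TCP pose, the force, the opening and the grip force at its end, in the units of the state.
- manip.read_state(): the state, without advancing time (a new reading comes with each control period).
- manip.camera(name): name is "scene" or "side" or "wrist"; returns a dict with "color" (384x512x3 uint8, red, green, blue), "range_z" (384x512 float32, mm along the optical axis (not along the pixel's ray), 0 where there is no reading), "camera_matrix" (3x3 intrinsics, pixels), "T" (4x4, takes a point from camera to world coordinates). Camera axes: x right, y down, z forward; pixel columns grow to the right and rows downward; lengths in mm; the calibration is good to about 2 mm. A picture is of the moment at which its call begins.
- manip.sign_off(): hands the job in; it is judged then, once.
The state is a dict: "clock": time; "joints": joint angles; "qd": joint speeds; "effort": joint torques, N m; "eef_pos": TCP position; "eef_rot": TCP orientation; "wrist_force": force on the tool from outside, world axes, zero at the start; "moment": the same for the moment, N m; "finger_gap": finger opening in mm; "finger_force": force on a finger pad.
Only numpy, scipy, OpenCV 4.12 (cv2) and the standard library are available. Lean on these libraries where they do the work, as an engineer would, in place of code of your own. Each camera call takes 0.05 s, during which the arm holds its last target. There are 200 camera calls.

## Task

The lever handle has come off the shut-off valve on its demonstration board. Put it back on the valve's D-shaped spindle, feeling lightly for the angle at which it drops fully home, then turn the valve clockwise with it until it is fully closed, the lever straight across the pipe. Do not force it, do not disturb the other things on the bench, and leave the lever fitted and let go.

Things in the scene. Friction and masses are not known exactly. Their poses are not given: they have to be found in the camera images.
- valve: Brass valve on a light wooden board, 190 x 120 x 18 mm, fixed to the bench. Origin: on the bench, under the board's middle and the spindle axis. z up, x along the pipe, to where a fitted lever points when fully open. Pipe 164 mm long, axis 56 mm up; hexagon ends and saddles reach at most 86 mm up. Fully closed, a quarter turn clockwise from above, a fitted lever points to -y.
- valve_seat (a point): On the spindle axis, 95 mm above the bench, axes as the valve's: centre of the flat shoulder on the valve's neck (54 mm in diameter). The handle's origin comes here when fully home. The spindle turns only from fully open to fully closed, where it stops hard; turning it takes about 0.2 N m, and it stays where it is left.
- spindle_top (a point): Centre of the steel spindle's top, 119 mm up, axes as the valve's. Spindle 28 mm in diameter, 24 mm tall, with one flat 6 mm from the axis (a D), tapering by 3 mm all round over its top 7 mm. Flat faces the valve's -x when open, +y when closed; it starts 0.1 to 0.95 rad clockwise from open: not reported, to be felt or seen. Feel with some 3 N: over 10 N tilts the handle in the grip.
- lever_handle: Loose dark steel lever handle, 0.26 to 0.49 kg, upright on its hub. Origin: centre of the hub's underside; z up, x to the long end. Hub 48 mm in diameter, 36 mm tall; D-shaped bore from below, 27 mm deep, 1 mm larger all round than the spindle, its flat on the -x (tail) side: fits one way only, with about 0.1 rad play. At a wrong angle the hub stands on the spindle's top, 24 mm above home.
- handle_grip (a point): Where to grasp the handle from above: on its axis, 57.5 mm above its origin (fingertips just above the hub's top), across the 16 mm width of the grip bar that crosses the hub. The bar runs from x = -35 to +95 mm, z = 36 to 62 mm of the handle; a black sleeve covers it from x = 34 mm on.
- lever_tip (a point): Long end of the lever, at the bar's mid-height: 95 mm along x and 49 mm along z from the handle's origin.
- tape_measure: Orange tape measure, 36 x 78 x 64 mm, bystander; origin under its middle.
- elbow: Brass pipe elbow, 44 x 44 x 28 mm, bystander; origin under its middle.
- coupling: Green plastic pipe coupling, 39 mm in diameter, 40 mm tall, bystander; origin under its middle.
There are look-alikes about, which are no part of the job. What is shaped like the lever_handle but red is not meant.

How it is judged:
By the outcome, as a careful person would: the job done as asked, in the order asked, and still so for the second after the job is handed in, with the robot touching nothing.
It also fails if it takes over 48 s, if anything falls off the work surface, if the arm or the gripper's body presses on something with over 40 N, if the wrist force passes 120 N, or if a joint passes its speed limit or range.

## Working session

There is one attempt and no reset: what is moved stays moved. The work goes in short steps, Python scripts to look and compute and a shell command to move; the robot and the scene stay as the last step left them, time stands still between calls to the robot, and variables do not carry over. Pictures are saved under pics/ and viewed, at most 10 in all, crops included, and the job is handed in when it is done.

```bash
mkdir -p pics; ls; cat > h.py <<'E'
import numpy as np, cv2
from cell import manip
def shot(n,f):
    c=manip.camera(n); cv2.imwrite('pics/'+f,c['color'][:,:,::-1]); np.savez('pics/'+f[:-4]+'.npz',**c); return c
def load(f): return dict(np.load('pics/'+f+'.npz'))
def cloud(c):
    z=c['range_z'];K=c['camera_matrix'];v,u=np.indices(z.shape)
    P=np.stack([(u-K[0,2])/K[0,0]*z,(v-K[1,2])/K[1,1]*z,z,np.ones_like(z)],-1)@c['T'].T
    P=P[...,:3]; P[z==0]=np.nan; return P
E
python3 - <<'E'
from h import *
a=[shot(n,n+'0.png')['color'] for n in('scene','side','wrist')]
s=manip.read_state();print(s)
o=np.vstack([np.hstack(a[:2]),np.hstack([a[2],a[2]*0])])
cv2.imwrite('pics/all0.png',cv2.resize(np.hstack(a[:2]),(800,300),interpolation=cv2.INTER_AREA)[:,:,::-1])
E
```

```text
pics
{'clock': 0.15, 'joints': array([-1.34657525e+00,  3.00352795e-01,  1.52140407e+00, -1.17600062e-05,
        1.32068768e+00, -6.65783068e-02]), 'qd': array([-4.53949157e-04, -8.08625868e-05, -1.37697141e-03, -6.02156394e-04,
       -8.92742248e-04, -5.48444997e-04]), 'effort': array([-2.07688902e-05, -5.31960332e+01, -3.52820241e+01,  7.08233588e-02,
        2.36010592e-02, -7.14378325e-05]), 'eef_pos': array([ 157.65969966, -526.72704811,  205.02610555]), 'eef_rot': array([-3.14074189e+00, -4.53094800e-05,  2.90802280e-01]), 'wrist_force': array([0.28851477, 0.29427065, 0.64317352]), 'moment': array([-0.04002887, -0.01671759, -0.00427155]), 'finger_force': 0.0, 'finger_gap': 93.98660719922539}
```

View pics/scene0.png

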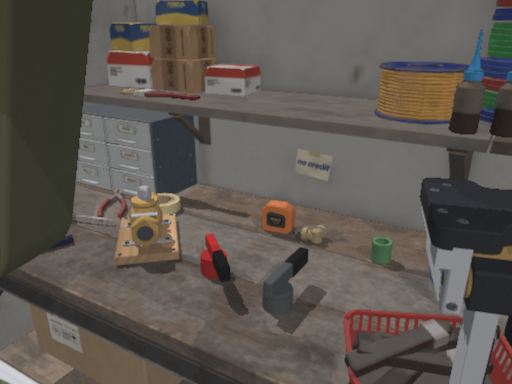

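View pics/side0.png

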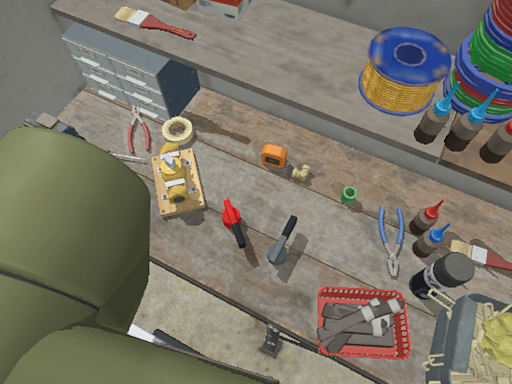

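Scene view: the candidates are a dark steel handle at (280,290), a red look-alike at (213,262), and dark things in the red basket at (395,345). I choose the dark one standing on its hub. The valve, with its grey spindle, is at (146,195). Side view: dark handle (282,240), red (232,222), valve (175,165).

```bash
python3 - <<'E'
from h import *
for n in('scene0','side0'):
    c=load(n);P=cloud(c);hsv=cv2.cvtColor(c['color'],cv2.COLOR_RGB2HSV)
    print(n,'cam',c['T'][:3,3].round())
    X,Y,Z=P[...,0],P[...,1],P[...,2]
    box={'scene0':[(255,245,315,318),(110,180,185,265),(195,230,232,282)],'side0':[(262,208,302,268),(148,140,210,218),(218,195,248,250)]}[n]
    for k,(u0,v0,u1,v1) in zip(('handle','valve','red'),box):
        m=np.zeros(Z.shape,bool);m[v0:v1,u0:u1]=1;m&=Z>5
        p=P[m]
        if k!='valve':
            t=p[(p[:,2]>56)&(p[:,2]<70)]; 
            r=cv2.minAreaRect(t[:,:2].astype(np.float32));print(k,len(t),'bar rect',r,'top z',np.percentile(t[:,2],[50,95]))
            print(cv2.boxPoints(r).round(1).tolist())
            l=p[(p[:,2]>8)&(p[:,2]<33)];print(' hub',l[:,:2].mean(0),l[:,:2].min(0),l[:,:2].max(0))
        else:
            t=p[(p[:,2]>14)&(p[:,2]<21)];r=cv2.minAreaRect(t[:,:2].astype(np.float32));print(k,len(t),'board',r);print(cv2.boxPoints(r).round(1).tolist())
            for a,b in((90,100),(105,116),(116,125)):
                t=p[(p[:,2]>a)&(p[:,2]<b)]
                if len(t):print(a,b,len(t),t.mean(0).round(1),t.min(0).round(1),t.max(0).round(1))
    # bystanders and shelf
for n,uv in (('side0',[(273,155),(300,172),(349,194),(177,130),(138,125),(280,120),(366,330),(350,130),(60,40)]),('scene0',[(300,100),(280,215)])):
    P=cloud(load(n))
    for u,v in uv: print(n,u,v,P[v,u].round())
a=load('scene0')['color'][170:330,100:330];b=load('side0')['color'][130:275,140:320]
a=cv2.resize(a,(460,320),interpolation=cv2.INTER_CUBIC);b=cv2.resize(b,(397,320),interpolation=cv2.INTER_CUBIC)
o=np.hstack([a,b]);cv2.imwrite('pics/crop0.png',cv2.resize(o,(800,300))[:,:,::-1])
E
```

```text
scene0 cam [ -80. -474.  423.]
handle 500 bar rect ((478.3888244628906, -197.35809326171875), (130.5447235107422, 17.89117431640625), 0.10552864521741867) top z [60.2581133  61.82181292]
[[413.1000061035156, -188.5], [413.1000061035156, -206.39999389648438], [543.7000122070312, -206.1999969482422], [543.5999755859375, -188.3000030517578]]
 hub [ 433.6767016  -206.49800168] [ 424.09774206 -221.54063152] [ 466.64573959 -174.85312827]
valve 1780 board ((577.5162353515625, 234.99571228027344), (412.9139404296875, 197.447998046875), 37.710906982421875)
[[353.79998779296875, 186.8000030517578], [474.6000061035156, 30.600000381469727], [801.2000122070312, 283.20001220703125], [680.5, 439.3999938964844]]
90 100 202 [506.8 139.3  93.4] [486.4 116.5  90. ] [540.5 171.9  99.8]
105 116 78 [510.1 140.1 110.6] [504.3 129.4 105.2] [522.5 158.9 115.9]
116 125 28 [515.6 145.1 116.9] [507.2 133.5 116. ] [522.8 157.6 118. ]
red 385 bar rect ((460.9928894042969, -68.89530944824219), (132.3585662841797, 17.521804809570312), 48.17352294921875) top z [60.35693875 62.03294335]
[[410.29998779296875, -112.400
[... 1132 characters left out ...]
 -68.84857940673828), (129.4884490966797, 18.46246910095215), 48.26939392089844) top z [60.82457312 63.5055651 ]
[[411.5, -111.0], [425.20001220703125, -123.30000305175781], [511.3999938964844, -26.700000762939453], [497.70001220703125, -14.399999618530273]]
 hub [473.23904533 -49.53445598] [458.48397878 -70.330201  ] [505.64018819 -23.1775877 ]
side0 273 155 [685. -66.  56.]
side0 300 172 [ 687. -149.   25.]
side0 349 194 [ 698. -294.    3.]
side0 177 130 [668. 251.  -2.]
side0 138 125 [629. 368.  -2.]
side0 280 120 [846. -11.  -3.]
side0 366 330 [ 370. -448.   60.]
side0 350 130 [ 861. -223.   57.]
side0 60 40 [709. 660. 143.]
scene0 300 100 [946.  10. 240.]
scene0 280 215 [686. -76.  42.]
```

View pics/crop0.png

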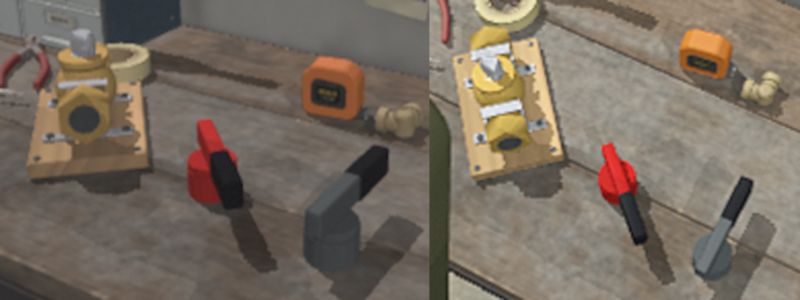

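Crop: dark steel handle with its sleeve pointing away (right panel, hub at about (712,255)) is the one wanted; the red one is excluded. Spindle at (82,45) in the left panel.

```bash
python3 - <<'E'
from h import *
c0=np.array([513,144.4])
for n,(u0,v0,u1,v1) in (('scene0',(110,180,185,265)),('side0',(148,140,210,218))):
    c=load(n);P=cloud(c)[v0:v1,u0:u1].reshape(-1,3);col=c['color'][v0:v1,u0:u1].reshape(-1,3).astype(int)
    d=np.hypot(*(P[:,:2]-c0).T)
    sh=P[(P[:,2]>92)&(P[:,2]<97.5)&(d<40)];print(n,'shoulder circle',cv2.minEnclosingCircle(sh[:,:2].astype(np.float32)),sh[:,2].mean())
    p=P[(P[:,2]>14)&(P[:,2]<21)&(d<118)]
    wood=col[:,0]-col[:,2]; 
    lab=(P[:,2]>14)&(P[:,2]<21)&(d<118)&(wood>50)
    r=cv2.minAreaRect(P[lab][:,:2].astype(np.float32));print('board',r)
    m=(P[:,2]>99)&(P[:,2]<111)&(d<20)
    for q in P[m]-np.r_[c0,0]: print(q.round(1).tolist(),end=' ')
    print()
    t=P[(P[:,2]>116)&(d<20)];print('top',len(t),t.mean(0)-np.r_[c0,0],cv2.minAreaRect(t[:,:2].astype(np.float32)))
    print('top hull',(cv2.convexHull((t[:,:2]-c0).astype(np.float32))[:,0]).round(1).tolist())
    b=P[(P[:,2]>70)&(P[:,2]<90)&(d>35)&(d<90)]; 
    if len(b):print('saddles',b[:,:2].mean(0),np.cov(b[:,:2].T).round())
E
```

```text
scene0 shoulder circle ((514.0652465820312, 144.19764709472656), 27.80039405822754) 93.39465769126198
board ((512.3751220703125, 143.8758087158203), (186.91493225097656, 117.93633270263672), 42.870792388916016)
[-2.5, 14.3, 107.7] [-4.8, 9.1, 109.5] [-5.9, 5.1, 110.7] [-4.8, 3.5, 110.6] [5.3, -11.1, 110.1] [9.5, -9.6, 108.5] [-2.7, 14.5, 105.6] [-5.9, 8.2, 107.9] [-6.2, 5.1, 108.6] [-7.5, 0.9, 109.8] [-5.8, -0.1, 109.5] [-5.1, -2.2, 109.7] [-4.4, -4.2, 109.8] [-1.0, -11.8, 110.2] [4.0, -12.1, 108.6] [7.7, -11.2, 107.2] [-1.7, 15.9, 102.8] [-5.2, 9.2, 105.3] [-8.7, -0.0, 108.3] [-5.9, -2.7, 107.9] [-5.8, -5.4, 108.4] [-6.1, -8.4, 109.1] [-5.8, -10.9, 109.5] [-5.9, -13.7, 110.0] [-2.4, -12.9, 108.7] [1.1, -12.0, 107.4] [2.8, -13.1, 107.1] [8.3, -10.3, 104.7] [-4.1, 13.5, 102.0] [-3.9, 11.0, 102.4] [-4.5, 7.5, 103.3] [-5.9, 3.2, 104.6] [-6.7, -0.4, 105.6] [-6.6, -3.2, 106.1] [-7.0, -6.3, 106.8] [-8.1, -10.2, 108.0] [-7.7, -12.5, 108.3] [-6.6, -14.2, 108.3] [-1.4, -11.6, 106.0] [-1.6, -14.5, 106.7] [2.1, -13.5, 105.3] [7.7, -10.6, 102.8] [-4.2, 13.8, 99.8] [-4.4, 10.8, 100.4] [-5.2, 7.0,
[... 1864 characters left out ...]
9.5] [-6.6, -5.7, 99.6] [-6.1, -8.9, 101.2] [-6.0, -12.5, 103.8] [-3.7, -13.4, 101.1] 
top 36 [  2.23265663  -0.12754759 118.15441542] ((515.7460327148438, 144.0626220703125), (23.70763397216797, 14.788948059082031), 71.68408203125)
top hull [[11.199999809265137, 1.7999999523162842], [6.599999904632568, 10.899999618530273], [2.9000000953674316, 11.399999618530273], [-1.100000023841858, 11.600000381469727], [-3.700000047683716, 3.9000000953674316], [-4.599999904632568, -7.099999904632568], [-4.199999809265137, -8.699999809265137], [0.30000001192092896, -12.0], [5.699999809265137, -8.199999809265137], [8.800000190734863, -3.5]]
saddles [508.25841404 139.89421091] [[2135. 1778.]
 [1778. 1798.]]
```

Measured (world): handle axis at about (448.7, −197), yaw about 0. Spindle axis at about (513, 144.2), with the flat facing −x, so the handle has to sit at yaw about −0.14. Valve yaw is about 0.745, so closed is at about −0.826. Gripping with the tool at yaw π keeps joint 6 in range.

```bash
R="0.777 -0.485 0 0 0 0"; python3 -m creep '0.777 -0.485 0 0 0 0;0.777 -0.485 0 0 0 0;0.777 -0.485 0 0 0 0;0.777 -0.485 0 0 0 0;0.777 -0.485 0 0 0 0;0.777 -0.485 0 0 0 0;0.777 -0.485 0 0 0 0;0.777 -0.485 0 0 0 0;0.777 -0.485 0 0 0 0;0.777 -0.485 0 0 0 0;0.777 -0.485 0 0 0 0;0.777 -0.485 0 0 0 0' 0 20
python3 -m creep '0 0 0.17 0 0 -0.0535;0 0 0.17 0 0 -0.0535;0 0 0.17 0 0 -0.0535;0 0 0.17 0 0 -0.0535;0 0 0.17 0 0 -0.0535;0 0 0.17 0 0 -0.0535;0 0 0.17 0 0 -0.0535;0 0 0.17 0 0 -0.0535;0 0 0.17 0 0 -0.0535;0 0 0.17 0 0 -0.0535;0 0 0.17 0 0 -0.0535;0 0 0.17 0 0 -0.0535;0 0 0.17 0 0 -0.0535;0 0 0.17 0 0 -0.0535;0 0 0.17 0 0 -0.0535;0 0 0.17 0 0 -0.0535;0 0 0.17 0 0 -0.0535;0 0 0 0 0 0'
python3 - <<'E'
from h import *
c=shot('wrist','w1.png')
E
```

```text
clock: 1.65
eef_pos: [448.9, -195.9, 205.3]
eef_rot: [-3.141, 0.0, 0.291]
wrist_force: [0.5, -1.2, 0.4]
finger_gap: 94.3
finger_force: 0.0
clock: 3.9
eef_pos: [448.0, -196.8, 89.4]
eef_rot: [3.141, -0.001, -3.136]
wrist_force: [0.2, -0.9, -0.6]
finger_gap: 94.1
finger_force: 0.0
```

View pics/w1.png

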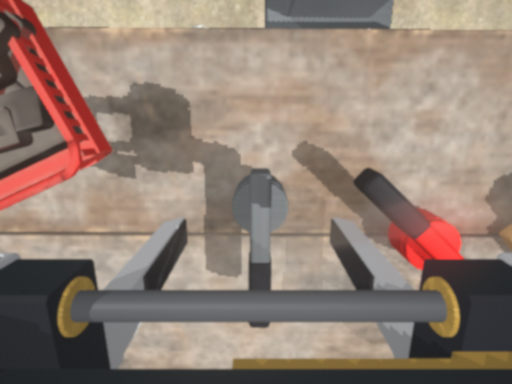

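Wrist view: the dark handle's hub is at (260,203), with the bar centred between the open fingers; the red one is well clear at (415,235). I check its x quickly from the depth, then descend.

```bash
python3 - <<'E'
from h import *
c=load('w1');P=cloud(c)[150:290,215:300].reshape(-1,3)
t=P[(P[:,2]>55)&(P[:,2]<68)];print(len(t),t.min(0),t.max(0),cv2.minAreaRect(t[:,:2].astype(np.float32)))
h=P[(P[:,2]>31)&(P[:,2]<41)];print(len(h),h.min(0),h.max(0),cv2.minEnclosingCircle(h[:,:2].astype(np.float32)))
E
python3 -m creep '0 0 0.25 0 0 0;0 0 0.25 0 0 0;0 0 0.25 0 0 0;0 0 0.25 0 0 0;0 0 0.26 0 0 0;0 0 0 0 0 0'
```

```text
2529 [ 415.90094017 -202.14652084   55.10605329] [ 510.79601854 -184.37431486   65.16903737] ((463.3353271484375, -193.372314453125), (94.86270904541016, 17.71217918395996), 0.1916465312242508)
1295 [ 415.95025796 -217.18545869   31.27540284] [ 472.21855999 -169.82814985   40.86460058] ((444.59930419921875, -193.9219207763672), 29.00166130065918)
clock: 4.7
eef_pos: [447.8, -196.7, 38.6]
eef_rot: [3.141, -0.001, -3.135]
wrist_force: [0.6, 0.6, 0.7]
finger_gap: 94.1
finger_force: 0.0
```

```bash
python3 -m creep '0 0 0 0 0 0;0 0 0 0 0 0;0 0 0 0 0 0;0 0 0 0 0 0;0 0 0 0 0 0;0 0 0 0 0 0;0 0 0 0 0 0;0 0 0 0 0 0' 1 45
python3 -m creep '0 0 -0.5 0 0 0;0 0 -0.75 0 0 0;0 0 -0.75 0 0 0;0 0 -0.75 0 0 0;0 0 -0.75 0 0 0;0 0 -0.5 0 0 0;0 0 0 0 0 0;0 0 0 0 0 0'
```

```text
clock: 5.7
eef_pos: [448.2, -196.9, 39.5]
eef_rot: [3.141, -0.0, -3.135]
wrist_force: [-0.3, 4.6, 4.3]
finger_gap: 17.3
finger_force: 2.3
clock: 6.7
eef_pos: [447.8, -196.7, 198.1]
eef_rot: [3.141, -0.002, -3.135]
wrist_force: [0.2, -0.2, -4.8]
finger_gap: 15.6
finger_force: 45.0
```

```bash
python3 -m creep '-0.08 0.4 0 0 0 0;-0.139 0.71 0 0 0 0;-0.139 0.71 0 0 0 0;-0.139 0.71 0 0 0 0;-0.139 0.71 0 0 0 0;-0.139 0.71 0 0 0 0;-0.139 0.71 0 0 0 0;-0.139 0.71 0 0 0 0;-0.139 0.71 0 0 0 0;-0.139 0.71 0 0 0 0;-0.139 0.71 0 0 0 0;-0.139 0.71 0 0 0 0;-0.06 0.31 0 0 0 0.02;0 0 0 0 0 0.027;0 0 0 0 0 0;0 0 0 0 0 0'
python3 - <<'E'
from h import *
for n in('scene','side'):
    c=shot(n,n+'1.png');P=cloud(c)
    d=np.hypot(P[...,0]-513,P[...,1]-144)
    q=P[d<110]
    h=q[(q[:,2]>162)&(q[:,2]<192)&(np.hypot(q[:,0]-513,q[:,1]-144)<40)]
    print(n,'hub',len(h),h.min(0),h.max(0))
    f=lambda x:np.hypot(h[:,0]-x[0],h[:,1]-x[1])-24
    from scipy.optimize import least_squares
    print(least_squares(f,[513,144],loss='soft_l1').x)
    s=q[(q[:,2]>97)&(q[:,2]<112)&(np.hypot(q[:,0]-513,q[:,1]-144)<20)]
    print('spin',len(s),s.min(0) if len(s) else'')
    s=q[(q[:,2]>90)&(q[:,2]<98)&(np.hypot(q[:,0]-513,q[:,1]-144)<32)]
    print('shoulder',s.min(0),s.max(0))
a=load('scene1')['color'][80:280,60:260];b=load('side1')['color'][60:260,80:280]
cv2.imwrite('pics/c1.png',cv2.resize(np.hstack([a,b]),(800,400),interpolation=cv2.INTER_CUBIC)[:,:,::-1])
E
```

```text
clock: 8.7
eef_pos: [512.5, 144.5, 199.1]
eef_rot: [-3.141, -0.001, 3.002]
wrist_force: [-0.3, 0.1, -4.4]
finger_gap: 15.6
finger_force: 45.0
scene hub 390 [487.60461713 117.66863803 162.09044071] [530.05454052 160.36882638 191.96510645]
[513.61988603 143.62693688]
spin 101 [504.32717721 130.23680274  97.14192453]
shoulder [485.46785596 118.08925906  90.01606859] [539.07908601 172.0085303   97.96356645]
side hub 159 [488.86940513 118.51759138 162.1725684 ] [531.70750125 156.21350975 191.91465186]
[513.77439801 143.7364255 ]
spin 42 [496.10778505 130.84112576  97.2965147 ]
shoulder [485.40650795 117.47833224  90.03831794] [540.33290486 170.94430834  97.78163166]
```

View pics/c1.png

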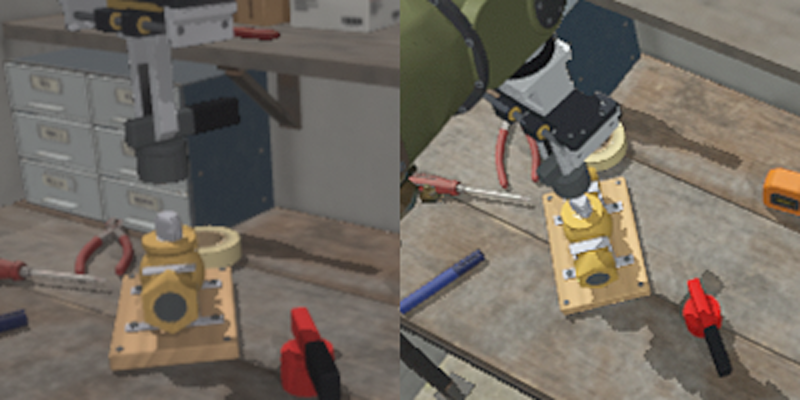

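The handle hangs straight, right above the spindle (left panel: hub (162,160), spindle (168,222)); the axes agree within about 1 mm. I descend and then feel.

```bash
python3 -m creep '0 0 0.4 0 0 0;0 0 0.4 0 0 0;0 0 0.2 0 0 0;0 0 0 0 0 0;0 0 0.025 0 0 0;0 0 0.025 0 0 0'
python3 -m creep '0 0 0.025 0 0 0;0 0 0.025 0 0 0;0 0 0 0 0 0'
python3 -m creep '0 0 0.025 0 0 0;0 0 0.025 0 0 0;0 0 0 0 0 0'
```

```text
clock: 9.55
eef_pos: [513.0, 144.3, 157.8]
eef_rot: [3.141, 0.001, 3.0]
wrist_force: [0.0, 0.3, -4.4]
finger_gap: 15.8
finger_force: 45.0
clock: 9.93
eef_pos: [512.8, 144.3, 155.4]
eef_rot: [-3.142, -0.0, 3.0]
wrist_force: [0.6, -0.3, -4.4]
finger_gap: 15.7
finger_force: 45.0
clock: 10.3
eef_pos: [512.8, 144.3, 153.4]
eef_rot: [3.141, -0.0, 3.0]
wrist_force: [-0.9, 0.7, -4.5]
finger_gap: 15.5
finger_force: 45.0
```

Already below the standing height (157.5) with no contact, so it is entering. I continue gently.

```bash
python3 -m creep '0 0 0.025 0 0 0;0 0 0.025 0 0 0;0 0 0 0 0 0'
python3 -m creep '0 0 0.025 0 0 0;0 0 0.025 0 0 0;0 0 0 0 0 0'
python3 -m creep '0 0 0.025 0 0 0;0 0 0.025 0 0 0;0 0 0 0 0 0'
```

```text
clock: 10.68
eef_pos: [512.8, 144.6, 151.5]
eef_rot: [3.141, 0.0, 3.0]
wrist_force: [-0.3, 3.5, -3.4]
finger_gap: 15.6
finger_force: 45.0
clock: 11.05
eef_pos: [512.8, 144.7, 149.5]
eef_rot: [3.141, 0.0, 3.001]
wrist_force: [-0.2, 6.1, -2.4]
finger_gap: 15.7
finger_force: 45.0
clock: 11.42
eef_pos: [512.8, 144.8, 147.5]
eef_rot: [3.141, 0.0, 3.001]
wrist_force: [0.4, 6.1, -1.3]
finger_gap: 15.1
finger_force: 45.0
```

```bash
python3 -m creep '0 0.02 0 0 0 0;0 0 0 0 0 0;0 0 0.025 0 0 0;0 0 0 0 0 0'
python3 -m creep '0 0 0.05 0 0 0;0 0 0.05 0 0 0;0 0 0 0 0 0'
```

```text
clock: 11.92
eef_pos: [512.8, 145.0, 146.3]
eef_rot: [-3.142, -0.0, 3.0]
wrist_force: [-0.8, 3.5, -3.0]
finger_gap: 15.5
finger_force: 45.0
clock: 12.3
eef_pos: [512.8, 145.1, 142.2]
eef_rot: [-3.142, -0.0, 3.0]
wrist_force: [-0.7, 3.5, -4.4]
finger_gap: 15.4
finger_force: 45.0
```

```bash
python3 -m creep '0 0.01 0.05 0 0 0;0 0 0.05 0 0 0;0 0 0 0 0 0'
python3 -m creep '0 0 0.05 0 0 0;0 0 0.025 0 0 0;0 0 0 0 0 0'
python3 -m creep '0 0 0.025 0 0 0;0 0 0 0 0 0'
```

```text
clock: 12.68
eef_pos: [512.9, 145.3, 138.1]
eef_rot: [-3.141, -0.0, 3.0]
wrist_force: [-0.7, 1.1, -4.4]
finger_gap: 15.8
finger_force: 45.0
clock: 13.05
eef_pos: [512.9, 145.4, 135.3]
eef_rot: [-3.141, -0.0, 3.0]
wrist_force: [-0.2, 0.4, -4.4]
finger_gap: 15.5
finger_force: 45.0
clock: 13.3
eef_pos: [513.0, 145.5, 135.0]
eef_rot: [3.142, 0.0, 3.0]
wrist_force: [-4.6, -0.5, 3.3]
finger_gap: 15.9
finger_force: 45.0
```

Firm contact about 22.5 mm below standing height, so essentially home. I start turning clockwise (+az), watching the moments.

```bash
cat > s.py <<'E'
from cell import manip
s=manip.read_state();print('M',s['moment'].round(3),'yaw',round(s['eef_rot'][2],3),'F',s['wrist_force'].round(1),'z',s['eef_pos'].round(1))
E
python3 -m creep '0 0 -0.01 0 0 0.016;0 0 0 0 0 0.016;0 0 0 0 0 0' >/dev/null; python3 s.py
python3 -m creep '0 0 0 0 0 0.016;0 0 0 0 0 0.016;0 0 0 0 0 0' >/dev/null; python3 s.py
python3 -m creep '0 0 0 0 0 0.016;0 0 0 0 0 0.016;0 0 0 0 0 0' >/dev/null; python3 s.py
```

```text
M [-0.083  1.525  0.256] yaw 2.9 F [-8.8 -0.3  3.2] z [512.3 145.5 135. ]
M [0.375 1.941 0.195] yaw 2.799 F [-9.2  1.4  4.4] z [512.1 145.8 135. ]
M [0.701 1.933 0.27 ] yaw 2.699 F [-10.1   3.3   3.6] z [512.1 146.  135. ]
```

```bash

python3 -m creep '0.03 0 0 0 0 0;0 0 0 0 0 0;0 0 0 0 0 0' >/dev/null; python3 s.py
python3 -m creep '0 0 0 0 0 0.016;0 0 0 0 0 0.016;0 0 0 0 0 0' >/dev/null; python3 s.py
python3 -m creep '0 0 0 0 0 0.016;0 0 0 0 0 0.016;0 0 0 0 0 0' >/dev/null; python3 s.py
```

```text
M [0.325 0.907 0.063] yaw 2.699 F [-6.5  2.1  2.7] z [511.8 146.1 135. ]
M [0.919 1.009 0.189] yaw 2.598 F [-5.1  5.1  2.3] z [511.7 146.5 135. ]
M [1.212 0.905 0.222] yaw 2.497 F [-4.3  5.6  2.8] z [511.8 146.7 135. ]
```

```bash

python3 -m creep '0.02 0.006 0 0 0 0.016;0 0 0 0 0 0.016;0 0 0 0 0 0' >/dev/null; python3 s.py
python3 -m creep '0 0 0 0 0 0.016;0 0 0 0 0 0.008;0 0 0 0 0 0' >/dev/null; python3 s.py
python3 -m creep '0 0 0 0 0 0.008;0 0 0 0 0 0' >/dev/null; python3 s.py
python3 - <<'E'
from h import *
from scipy.optimize import least_squares
for n in('scene','side'):
    c=shot(n,n+'2.png')
a=load('scene2')['color'][80:280,60:260];b=load('side2')['color'][60:260,80:280]
cv2.imwrite('pics/c2.png',cv2.resize(np.hstack([a,b]),(800,400),interpolation=cv2.INTER_CUBIC)[:,:,::-1])
E
```

```text
M [1.153 0.315 0.143] yaw 2.397 F [-1.7  5.1  0.7] z [511.7 147.3 135. ]
M [1.335 0.034 0.288] yaw 2.322 F [-0.2  6.1 -0.5] z [511.8 147.4 135. ]
M [1.45  0.027 0.296] yaw 2.297 F [-0.   7.1 -0.8] z [511.8 147.4 135. ]
```

View pics/c2.png

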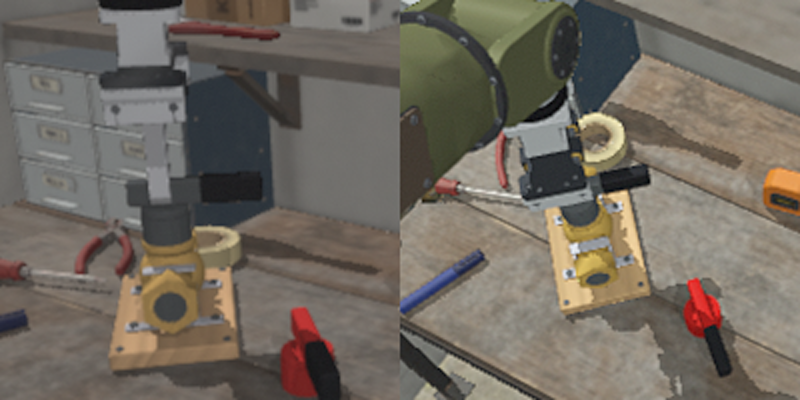

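The hub sits on the brass neck (left panel (168,230)) with no spindle visible, and the lever is almost across the pipe. I go on to the stop in small turns.

```bash
for i in 1; do
python3 -m creep '0 0.01 0 0 0 0.008;0 0 0 0 0 0' >/dev/null; python3 s.py; done
python3 -m creep '0 0 0 0 0 0.008;0 0 0 0 0 0' >/dev/null; python3 s.py
python3 -m creep '0 0 0 0 0 0.008;0 0 0 0 0 0' >/dev/null; python3 s.py
```

```text
M [1.183 0.375 0.295] yaw 2.272 F [-2.6  5.6  1.2] z [511.9 147.6 135. ]
M [1.297 0.286 0.251] yaw 2.246 F [-1.4  5.6 -0.2] z [512.  147.6 135. ]
M [1.334 0.258 0.229] yaw 2.221 F [-2.8  6.5  0.1] z [512.  147.7 135. ]
```

```bash

python3 -m creep '0 0 0 0 0 0.008;0 0 0 0 0 0' >/dev/null; python3 s.py
python3 -m creep '0 0 0 0 0 0.008;0 0 0 0 0 0' >/dev/null; python3 s.py
python3 - <<'E'
from h import *
for n in('scene','side'):
    c=shot(n,n+'3.png');P=cloud(c)
    m=(P[...,2]>150)&(P[...,2]<165)&(np.hypot(P[...,0]-512,P[...,1]-145)<110)&(c['color'].max(-1)<60)
    t=P[m];v=cv2.fitLine(t[:,:2].astype(np.float32),cv2.DIST_HUBER,0,.01,.01).ravel();print(n,len(t),np.arctan2(v[1],v[0]),cv2.minAreaRect(t[:,:2].astype(np.float32)))
E
```

```text
M [1.424 0.143 0.257] yaw 2.196 F [-1.3  6.5 -0.8] z [512.  147.7 135. ]
M [1.514 0.143 0.263] yaw 2.171 F [-0.5  7.6 -0.9] z [512.1 147.7 135. ]
scene 159 -1.0347189 ((539.734130859375, 100.13658142089844), (15.742890357971191, 87.31710815429688), 33.03508758544922)
side 170 -0.9869826 ((547.8955688476562, 90.54634094238281), (19.67970085144043, 59.516082763671875), 32.148277282714844)
```

```bash

python3 -m creep '0.015 0.012 0 0 0 0;0 0 0 0 0 0' - 60 >/dev/null; python3 s.py
python3 -m creep '0 0 0 0 0 0.008;0 0 0 0 0 0' >/dev/null; python3 s.py
python3 -m creep '0 0 0 0 0 0.008;0 0 0 0 0 0' >/dev/null; python3 s.py
```

```text
M [0.858 0.036 0.237] yaw 2.171 F [-0.1  4.5  0.9] z [512.  147.9 135. ]
M [ 1.103 -0.178  0.232] yaw 2.145 F [ 0.3  5.5 -0.2] z [512.1 147.9 135. ]
M [ 1.213 -0.206  0.312] yaw 2.12 F [ 0.9  4.4 -1.6] z [512.1 148.  135. ]
```

```bash

python3 -m creep '0 0 0 0 0 0.008;0 0 0 0 0 0' >/dev/null; python3 s.py
python3 -m creep '0 0 0 0 0 0.008;0 0 0 0 0 0' >/dev/null; python3 s.py
cat > m.py <<'E'
from h import *
import sys
for n in('scene','side'):
    c=shot(n,n+sys.argv[1]+'.png')
    for f in ((n+'2'),(n+'3'),n+sys.argv[1]):
        c=load(f);P=cloud(c)
        m=(P[...,2]>135)&(P[...,2]<165)&(np.hypot(P[...,0]-512,P[...,1]-145)<112)&(c['color'].max(-1)<75)&(P[...,1]<125)
        m=cv2.morphologyEx(m.astype(np.uint8),cv2.MORPH_OPEN,np.ones((3,3)))>0
        t=P[m];v=cv2.fitLine(t[:,:2].astype(np.float32),cv2.DIST_HUBER,0,.01,.01).ravel()
        d=np.hypot(t[:,0]-512.5,t[:,1]-144.5);e=t[d>np.percentile(d,93)].mean(0)
        print(f,len(t),'line',np.arctan2(v[1],v[0]).round(3),'tip',e.round(1),np.arctan2(e[1]-144.5,e[0]-512.5).round(3))
E
python3 m.py 4
```

```text
M [ 1.421 -0.37   0.396] yaw 2.095 F [ 1.5  6.7 -0.7] z [512.1 148.2 135. ]
M [ 1.632 -0.456  0.529] yaw 2.07 F [ 2.3  8.8 -1.3] z [512.2 148.3 135. ]
scene2 460 line -0.845 tip [570.4  71.3 146.7] -0.901
scene3 462 line -0.966 tip [559.8  64.9 146.4] -1.035
scene4 472 line -1.06 tip [554.3  60.3 146.5] -1.11
side2 252 line -0.838 tip [571.2  73.5 152. ] -0.879
side3 253 line -0.957 tip [561.1  66.4 151.8] -1.014
side4 264 line -1.037 tip [554.4  62.3 152.3] -1.1
```

Torque now climbs steadily (0.23 → 0.53 N m): the spindle is at its stop. I don't push further, and ease the lever back through the bore's play to straight across (tool yaw about 2.316), watching that the moment doesn't reverse.

```bash

python3 -m creep '0 0 0 0 0 -0.016;0 0 0 0 0 -0.016;0 0 0 0 0 0' >/dev/null; python3 s.py
python3 -m creep '0 0 0 0 0 -0.016;0 0 0 0 0 0' >/dev/null; python3 s.py
python3 -m creep '0 0 0 0 0 -0.012;0 0 0 0 0 0' >/dev/null; python3 s.py
```

```text
M [ 0.76  -0.339  0.043] yaw 2.17 F [ 1.5  3.8 -0.8] z [512.  147.7 135. ]
M [ 0.225 -0.418 -0.022] yaw 2.219 F [1.9 1.6 0.2] z [512.  147.4 134.9]
M [ 0.024 -0.333 -0.021] yaw 2.257 F [ 1.6 -0.   1.3] z [511.9 147.5 135. ]
```

```bash

python3 -m creep '0 0 0 0 0 -0.008;0 0 0 0 0 0' >/dev/null; python3 s.py
python3 -m creep '0 0 0 0 0 -0.008;0 0 0 0 0 0' >/dev/null; python3 s.py
```

```text
M [-0.169 -0.374 -0.057] yaw 2.284 F [ 1.7 -0.2  1.4] z [511.8 147.6 134.9]
M [-0.249 -0.386 -0.061] yaw 2.31 F [ 1.5 -0.1  2. ] z [511.8 147.6 134.9]
```

The moment is near zero, the hub is resting on the shoulder and the lever is centred. I let go and withdraw.

```bash

python3 -m creep '0 0 0 0 0 0;0 0 0 0 0 0;0 0 0 0 0 0;0 0 0 0 0 0;0 0 0 0 0 0;0 0 0 0 0 0' 0 
python3 -m creep '0 0 -0.3 0 0 0;0 0 -0.5 0 0 0;0 0 -0.7 0 0 0;0 0 -0.7 0 0 0;0 0 -0.7 0 0 0;0 0 -0.4 0 0 0;0 0 0 0 0 0;0 0 0 0 0 0'
python3 m.py 5
python3 - <<'E'
from h import *
for n in('scene5','side5'):
    P=cloud(load(n));q=P[(np.hypot(P[...,0]-512,P[...,1]-145)<115)&(P[...,2]>148)&(P[...,2]<170)]
    r=cv2.minAreaRect(q[:,:2].astype(np.float32));print(n,len(q),r,'ztop',np.percentile(q[:,2],[50,90]))
    print(cv2.boxPoints(r).round(1).tolist())
a=load('scene5')['color'][80:280,60:260];b=load('side5')['color'][60:260,80:280]
cv2.imwrite('pics/c5.png',cv2.resize(np.hstack([a,b]),(800,400),interpolation=cv2.INTER_CUBIC)[:,:,::-1])
E
```

```text
clock: 21.48
eef_pos: [511.7, 147.7, 134.8]
eef_rot: [-3.142, -0.0, 2.309]
wrist_force: [-0.4, -0.4, -0.1]
finger_gap: 72.0
finger_force: 0.0
clock: 22.48
eef_pos: [511.4, 147.6, 265.8]
eef_rot: [-3.14, -0.001, 2.309]
wrist_force: [-0.2, -0.8, 0.3]
finger_gap: 93.8
finger_force: 0.0
scene2 460 line -0.845 tip [570.4  71.3 146.7] -0.901
scene3 462 line -0.966 tip [559.8  64.9 146.4] -1.035
scene5 442 line -0.848 tip [568.5  70.6 144.9] -0.922
side2 252 line -0.838 tip [571.2  73.5 152. ] -0.879
side3 253 line -0.957 tip [561.1  66.4 151.8] -1.014
side5 273 line -0.816 tip [571.4  74.  152.4] -0.874
scene5 387 ((530.5702514648438, 120.09788513183594), (18.077409744262695, 131.1367950439453), 42.052696228027344) ztop [153.65971614 155.88789872]
[[479.8999938964844, 162.6999969482422], [567.7999877929688, 65.4000015258789], [581.2000122070312, 77.5], [493.3999938964844, 174.8000030517578]]
side5 382 ((532.2188720703125, 121.91793823242188), (19.628915786743164, 131.206298828125), 42.70723342895508) ztop [155.51774857 157.64309965]
[[480.5, 163.5], [569.5, 67.0999984741211], [583.9000244140625, 80.4000015258789], [494.8999938964844, 176.8000030517578]]
```

View pics/c5.png

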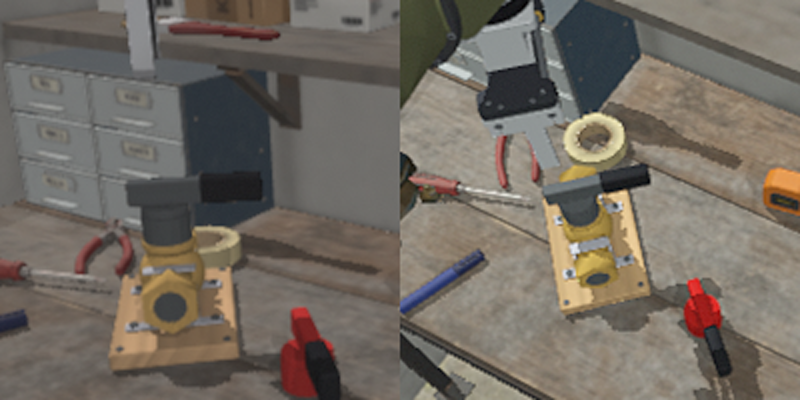

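The bar lies at −47.5° (yaw −0.83), straight across the pipe, with its top at 95+62 mm: fully home and let go, nothing else moved.

```bash
python3 -c "
from cell import manip;print(manip.sign_off())"
```

```text
the job is handed in; nothing more can be done
None
```

The lever handle is back on the spindle and fully home, the valve is turned clockwise to its stop with the lever straight across the pipe, and the job was handed in at about 22.6 s with the gripper open and clear.

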